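# Light, lock the white balance and take the inspection picture

## Task

Take the inspection picture of the machined block that lies under the bench camera: press the raised half of the rocker switch on the ring light's power box fully down to turn the light on, then push the long bar key on the control pad down until it stays in (it locks the white balance under that light), and only then press the large round key beside it all the way in and let it spring back. Only press: do not lift, tip or shove the pad, the power box or anything else on the bench, and leave the dimmer knob and the two small square keys alone.

Things in the scene. Friction and masses are not known exactly. Their poses are not given: they have to be found in the camera images.
- light_box: ring-light power box, loose on rubber feet: grey box 130 (its x) x 120 (its y) x 58 mm high, 0.95 kg. Origin: centre of its underside; z up. On its flat top, both at x = 0: the rocker switch at y = -30 mm and the dimmer knob at y = +30 mm. It may stand turned up to 0.35 rad
- light_rocker (a joint): black V-shaped rocker switch on the box, 40 (box x) x 26 mm. Pivot along box y, 63 mm above the bench, at box x = 0, y = -30 mm. 0 (off): near (-x) half level, far (+x) half with a white dash raised, its end 6 mm above the pivot. 0.32 rad (on): far half level, 5 mm above the box top, near half raised. Stiff (3 N at the end, 5 N at mid-half); stays where left
- rocker_on (a point): point on the face of the rocker's far half, the half to press, 12 mm from the pivot line; moves with the rocker (67 mm above the bench when off, 63 mm when on)
- dimmer: dimmer knob on the same box: black round knob 27 mm across, 16 mm tall, top 75 mm above the bench; origin: centre of its underside. Not to be touched
- pad: camera control pad, loose on rubber feet: flat grey housing 120 (its x) x 190 (its y) x 32 mm high, 0.8 kg, turned up to 0.35 rad. Origin: centre of its underside; z up. Black keys on top: large round at x = 0, y = -60 mm; long bar at x = -28, y = +35 mm (tops 40 mm above the bench); two small square at x = +32, y = +15 and +60 mm. Dark display at x = +37, y = -27 mm
- lock_key (a joint): the long bar key (white-balance lock): 20 (pad x) x 56 (pad y) mm. Value: how far it is in, 0 to 5 mm; slides under about 3 N and stays in where it is left; fully in, it still stands 3 mm out
- lock_top (a point): centre of the top of the long bar key; moves with it
- capture_key (a joint): the large round key (takes the picture): 32 mm across. Value: how far it is in, 0 to 5 mm; spring-loaded, 1.5 N to start and 5 N fully in, springs back when let go
- capture_top (a point): centre of the top of the large round key; moves with it
- small_key_r (a joint): the small square key nearer the pad's middle, 14 mm, top 37 mm above the bench; value: how far in, 0 to 5 mm, spring, 3 N fully in. Not to be pressed
- small_key_l (a joint): the other small square key, the same kind. Not to be pressed
- sample: the machined steel block to be pictured, 45 x 30 x 16 mm, loose on the round black stage under the lens of the fixed inspection camera (white base 240 x 200 mm, 340 mm tall, to the robot's right beyond the work); origin: centre of its underside, 25 mm above the bench. It must stay as it lies
- block_a: loose bystander: machined steel block 45 x 30 x 16 mm; origin: centre of its underside; beyond the pad
- block_b: loose bystander: machined steel block 45 x 30 x 16 mm; origin: centre of its underside; in front of the power box
- block_c: loose bystander: machined steel block 45 x 30 x 16 mm; origin: centre of its underside; far back on the bench
- ring_gauge: loose bystander: steel ring, 60 mm outside, 32 mm bore, 20 mm high; origin: centre of its underside; beyond the power box
- plug_gauge: loose bystander: steel plug gauge standing upright, 26 mm foot, 58 mm tall; origin: centre of its underside; left of the pad
- marker: loose bystander: marker pen lying flat, about 133 mm long, 16 mm thick; in front of the pad
- wrench: loose bystander: steel spanner lying flat, 170 mm long; far back on the bench

How it is judged:
On the way, in this order (a step that is already met when the one before it is completed fails the run):
1. the light rocker is pressed over to on (value of joint light_rocker above 0.25 rad), for 0.05 s.
2. the long bar key is pushed in (value of joint lock_key above 0.0035 m), for 0.05 s.
3. the large round key is pressed in (value of joint capture_key above 0.0035 m), for 0.05 s.
At the end, for the whole second after the job is handed in: Rocker on (beyond 0.25 of 0.32 rad), long bar key in (over 3.5 of 5 mm), round key and both small keys out (under 1 mm in), pad and power box flat within 30 mm of where they were, block under the camera within 10 mm, all else within 30 mm, the plug gauge upright (value of joint light_rocker above 0.25 rad and value of joint lock_key above 0.0035 m and value of joint each of capture_key, small_key_r, small_key_l below 0.001 m and distance of sample from where it was at the start of the episode below 0.01 m and distance of each of block_a, block_b, block_c, ring_gauge, plug_gauge, marker, wrench, pad, light_box from where it was at the start of the episode below 0.03 m and angle between each of pad, light_box, plug_gauge's own z axis and vertical below 0.1 rad and linear speed of each of pad, light_box below 0.02 m/s); the robot touches nothing.
It fails at once if the bar key is pushed before the light is on, or the round key before the light is on and the bar key is in ((value of joint lock_key above 0.002 m and value of joint light_rocker below 0.2 rad) or (value of joint capture_key above 0.002 m and (value of joint light_rocker below 0.2 rad or value of joint lock_key below 0.003 m))).
It fails at once if a small square key is pressed or the dimmer is touched (value of joint any of small_key_r, small_key_l above 0.002 m or contact force between any of the arm, the fingers and dimmer above 0.5 N).
It fails at once if the control pad or the power box is lifted, tipped or shoved more than 30 mm (height (world z) of any of pad, light_box above 0.01 m or angle between any of pad, light_box's own z axis and vertical above 0.12 rad or distance of any of pad, light_box from where it was at the start of the episode above 0.03 m).
It fails at once if the block under the camera is moved more than 10 mm (distance of sample from where it was at the start of the episode above 0.01 m).
It fails at once if another thing on the bench is moved more than 30 mm or the plug gauge is knocked over (distance of any of block_a, block_b, block_c, ring_gauge, plug_gauge, marker, wrench from where it was at the start of the episode above 0.03 m or angle between plug_gauge's own z axis and vertical above 0.5 rad).
It also fails if it takes over 51 s, if anything falls off the work surface, if the arm or the gripper's body presses on something with over 40 N, if the wrist force passes 120 N, or if a joint passes its speed limit or range.

## Robot

A 6-joint arm with a two-finger parallel gripper is mounted at the origin on the work surface. World frame = base frame: x ahead of the robot, y to its left, z up, the work surface at z = 0. Lengths are in m, angles in rad, forces in N, time in s.
With the tool pointing down it reaches from about 0.35 to 0.725 m from the base axis. Payload 6 kg.
Tool frame: the origin (TCP) lies on the mounting face of the last link; the fingertips stand 173 mm ahead of it and the grasp point (between the pads) lies 155 mm ahead of it; z points along the fingers, y is the line along which they close (so a half turn about z gives the same grasp; the last joint's range is limited). The gripper opens to 85 mm and grips with 20 to 120 N. Pads are 22 mm wide; open, the fingers measure 114 mm over their backs; the gripper's body (76 mm by 85 mm) begins 54 mm behind the grasp point. The pads swing forward as they close: fully open they stand 13 mm farther back than shut.
Start: joints at [-0.95, 0.04, 0.085, 0, -1.615, -0.334], TCP at [0.17, -0.575, 0.405] pointing down, gripper open.
Joint ranges: [-2.56, 2.56], [-1.29, 2.01], [-1.08, 1.49], [-3.29, 1.98], [-2.81, -0.18], [-2.99, 2.99]. Speed limits (rad/s): [2.57, 2.57, 3.01, 3.14, 3.14, 3.14].

## Interface

Orientations are given as a unit quaternion [w, x, y, z].
In Python, from plant import * gives the robot as it stands.
- The arm moves only by the tool step_arm, never from a script. Its argument "targets" is a list of rows, each a list of 3 entries, a list of its own where there are three numbers: the turn, a rotation vector about the tool's x, y, z in rad, then the shift along the tool's x, y, z in mm, then the opening, from -1 (shut) to 1 (fully open). In form: [[[ax, ay, az], [tx, ty, tz], grip], ...]. A call has 1 to 20 rows; each row is the pose to reach, as a shift and turn from the pose commanded when the call began, along the tool's axes at that moment; what a row does not reach only later rows make up. A row lasts 1/8 s, in which the tool goes at most 62.5 mm and 10.7 degrees, less where a joint would pass 70% of its speed; a pose out of reach is approached as far as the arm can. A call with a gripper value outside its range is refused whole. The fingers move at their own pace and stop on an object; the grip force is fixed at half the most. Time passes only in rows, so rows that repeat a pose let the fingers close. It gives the time, the measured TCP pose, the force, the opening and the grip force at its end, in the units of the state.
- observe(): the state, without advancing time (a new reading comes with each control period).
- grab_frame(name): name is "scene" or "top" or "wrist"; returns a dict with "pixels" (384x512x3 uint8, red, green, blue), "depth" (384x512 float32, m along the optical axis (not along the pixel's ray), 0 where there is no reading), "fx", "fy", "cx", "cy" (pixels), "pose" (4x4, takes a point from camera to world coordinates); the wrist camera has in their place "tool_from_camera" (4x4, takes a point from camera to tool coordinates, whose origin is the TCP and whose axes are the flange's). Camera axes: x right, y up, looking along -z (the intrinsics and any distortion apply to the point x, -y, -z); pixel columns grow to the right and rows downward; lengths in m; the calibration is good to about 2 mm. A picture is of the moment at which its call begins: read the wrist's pose just before it.
- hand_in(): hands the job in; it is judged then, once.
The state is a dict: "time_s": time; "qpos": joint angles; "joint_vel": joint speeds; "effort": joint torques, N m; "ee_pos": TCP position; "tcp_rot": TCP orientation; "ft_force": force on the tool from outside, world axes, zero at the start; "moment": the same for the moment, N m; "width": finger opening in m; "finger_force": force on a finger pad.
Only numpy, scipy, OpenCV 4.12 (cv2) and the standard library are available. Lean on these libraries where they do the work, as an engineer would, in place of code of your own. Each camera call takes 0.05 s, during which the arm holds its last target. There are 200 camera calls.

## Working session

There is one attempt and no reset: what is moved stays moved. The work goes in short steps, Python scripts to look and compute and a tool call to move; the robot and the scene stay as the last step left them, time stands still between calls to the robot, and variables do not carry over. Pictures are saved under pics/ and viewed, at most 10 in all, crops included, and the job is handed in when it is done.

Besides the shell and the picture viewer there is one more tool, called as name(argument=value, ...) on one line, values as JSON. step_arm: Moves the arm, as the interface text tells. Its arguments: {"type":"object","properties":{"targets":{"type":"array"}},"required":["targets"]}

```bash
mkdir -p pics; ls
python3 - <<'E'
from plant import *
import cv2,numpy as np
s=observe(); print(s['time_s'],s['ee_pos'],s['tcp_rot'],s['width'])
for n in ['top','scene']:
    f=grab_frame(n); np.savez(f'{n}.npz',**f)
    cv2.imwrite(f'pics/{n}.png',cv2.resize(f['pixels'][:,:,::-1],(768,576)))
    print(n,f['fx'],f['fy'],f['cx'],f['cy'],f['pose'].round(3).tolist(), [k for k in f])
E
```

```text
pics
0.0 [ 0.16981522 -0.57543275  0.40369135] [-1.89893787e-04 -1.42915412e-01  9.89734512e-01  8.62902656e-04] 0.08516734353805792
top 438.5157340094378 438.5157340094378 249.395788952905 195.61196117228553 [[0.007, 0.989, -0.147, 0.422], [-1.0, 0.007, 0.002, -0.088], [0.003, 0.147, 0.989, 1.188], [0.0, 0.0, 0.0, 1.0]] ['pixels', 'depth', 'fx', 'fy', 'cx', 'cy', 'pose']
scene 480.547723904211 480.547723904211 254.1632674267637 197.86992218361007 [[-0.705, -0.578, 0.41, 1.13], [0.709, -0.578, 0.404, 0.468], [0.004, 0.576, 0.818, 1.161], [0.0, 0.0, 0.0, 1.0]] ['pixels', 'depth', 'fx', 'fy', 'cx', 'cy', 'pose']
```

View pics/top.png

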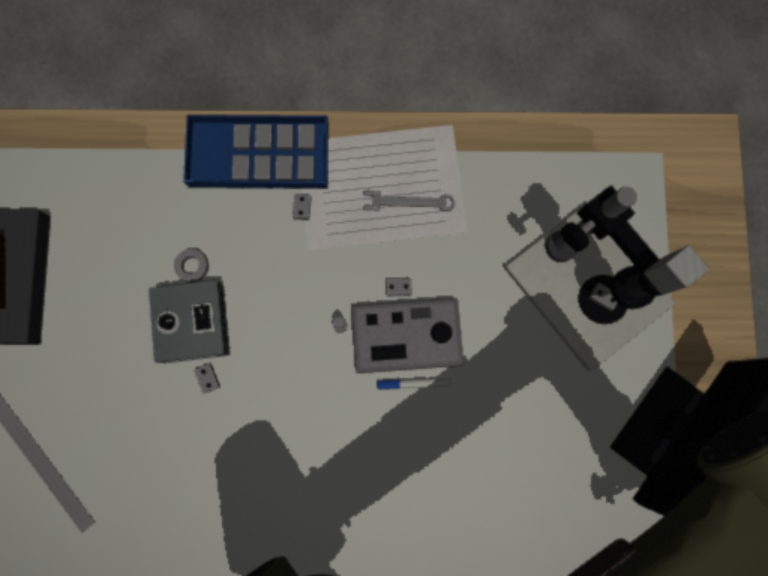

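View pics/scene.png

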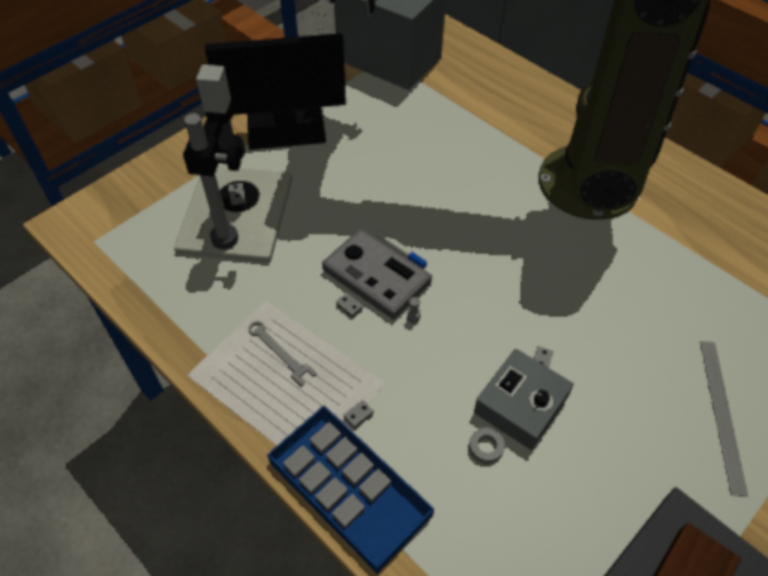

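Top view (768x576 scale): the power box is at about (190,320), with the rocker at (203,318) and the dimmer at (168,321). The pad is at (408,334), with the bar key at (388,352), round key at (441,332) and small keys at (371,319) and (397,317). The scene view agrees.

```bash
cat > h.py <<'E'
import numpy as np,cv2
def ray(f,u,v,z,P=None):
    P=f['pose'] if P is None else P
    d=P[:3,:3]@np.array([(u-f['cx'])/f['fx'],-(v-f['cy'])/f['fy'],-1]); o=P[:3,3]
    return o+d*(z-o[2])/d[2]
def proj(f,p,P=None):
    P=f['pose'] if P is None else P
    c=P[:3,:3].T@(np.asarray(p)-P[:3,3]); return f['cx']+f['fx']*c[0]/-c[2], f['cy']-f['fy']*c[1]/-c[2]
def blobs(f,roi,thr,z,amin=20,amax=4000,P=None):
    x0,y0,x1,y1=roi
    g=f['pixels'][y0:y1,x0:x1].max(2)
    m=(g<thr).astype(np.uint8)
    for c in cv2.findContours(m,cv2.RETR_LIST,cv2.CHAIN_APPROX_NONE)[0]:
        a=cv2.contourArea(c)
        if not amin<a<amax: continue
        c=c+[x0,y0]; (u,v),_,_=cv2.minAreaRect(c.astype(np.float32))
        w=np.array([ray(f,*q[0],z,P)[:2] for q in c],np.float32); r=cv2.minAreaRect(w)
        print('px',round(u,1),round(v,1),'world',np.round(r[0],4),'size mm',np.round(np.array(r[1])*1e3,1),'ang',round(r[2],1))
E
python3 - <<'E'
from h import *
for n,rp,rb in [('top',(232,196,312,250),(96,182,156,244)),('scene',(212,150,290,212),(312,230,386,296))]:
    f=dict(np.load(n+'.npz'))
    g=f['pixels'].max(2); print(n,np.percentile(g[rp[1]:rp[3],rp[0]:rp[2]],[2,10,30,50,70,90]),np.percentile(g[rb[1]:rb[3],rb[0]:rb[2]],[2,10,30,50,70,90]))
    for t in (40,55): print('pad',t); blobs(f,rp,t,0.038); print('box',t); blobs(f,rb,t,0.063)
E
```

```text
top [ 14.   37.9  75.   85.   88.  138. ] [ 14.  43.  69.  71.  92. 134.]
pad 40
px 259.0 234.5 world [ 0.4902 -0.1165] size mm [23.5 57.6] ang 0.4
px 293.5 221.5 world [ 0.525  -0.2071] size mm [34.2 34.4] ang 89.7
px 247.5 213.0 world [ 0.5465 -0.086 ] size mm [15.9 18.4] ang 0.5
px 264.5 211.0 world [ 0.5521 -0.1308] size mm [15.9 18.4] ang 0.4
box 40
px 110.5 214.5 world [0.5375 0.2666] size mm [23.6 23.1] ang 3.0
px 134.5 211.2 world [0.5463 0.2057] size mm [38.5 23.3] ang 9.5
px 148.3 211.5 world [0.5465 0.1697] size mm [123.3   8.4] ang 7.5
pad 55
px 258.5 234.6 world [ 0.49   -0.1154] size mm [25.6 61.7] ang 4.8
px 293.8 221.3 world [ 0.5256 -0.2078] size mm [37.  35.7] ang 44.9
px 247.5 212.5 world [ 0.5478 -0.086 ] size mm [18.5 18.5] ang 0.4
px 264.5 211.5 world [ 0.5508 -0.1308] size mm [18.6 18.5] ang 0.4
px 280.0 208.0 world [ 0.5604 -0.1718] size mm [16.  31.8] ang 0.4
box 55
px 111.0 214.0 world [0.5388 0.2654] size mm [26.1 25. ] ang 46.8
px 134.0 211.0 world [0.547  0.2051] size mm [41.6 25.8] ang 9.7
px 148.5 211.5 world [0.5465 0.1692] size mm [127.5  17.9] ang 2.
[... 542 characters left out ...]
 [25.3 11.3] ang 30.3
px 259.0 195.5 world [ 0.551  -0.0827] size mm [17.3 15.5] ang 5.4
px 281.2 192.2 world [ 0.4967 -0.0456] size mm [51.3  8.6] ang 2.2
px 247.3 187.3 world [ 0.5544 -0.1274] size mm [17.5 15.9] ang 6.5
px 235.7 181.5 world [ 0.5634 -0.1668] size mm [13.  27.8] ang 5.5
px 241.7 195.4 world [ 0.5869 -0.1231] size mm [ 46.4 187.5] ang 16.7
px 265.9 178.4 world [ 0.4927 -0.1114] size mm [23.8 57.5] ang 4.8
px 235.5 167.5 world [ 0.5274 -0.2045] size mm [34.6 33. ] ang 45.8
box 55
px 347.6 280.5 world [0.5895 0.2707] size mm [ 81.1 157. ] ang 48.2
px 360.5 265.0 world [0.5359 0.2647] size mm [30.2 22.8] ang 37.9
px 339.8 253.7 world [0.5478 0.2069] size mm [38.8 23. ] ang 7.2
```

```bash
cat >> h.py <<'E'
from scipy.spatial.transform import Rotation as R
def T(s):
    q=np.array(s['tcp_rot']); return R.from_quat(q[[1,2,3,0]]).as_matrix()
def shift(s,p): # tip target -> tool shift mm
    M=T(s); return np.round(M.T@(np.array(p)-M@[0,0,.173]-s['ee_pos'])*1e3,1)
E
python3 - <<'E'
from h import *; from plant import *
f=dict(np.load('scene.npz')); print('monitor foot',ray(f,190,95,0),ray(f,190,60,0.1), 'round',proj(f,(.527,-.2055,.04)))
s=observe(); print(T(s).round(3).tolist())
for p in [(.56,.208,.14),(.4915,-.114,.1),(.527,-.2055,.1)]: print(shift(s,p))
E
```

```text
monitor foot [ 0.39528277 -0.57174163  0.        ] [ 0.34700957 -0.61167338  0.1       ] round (np.float64(235.34529292015606), np.float64(166.80234451337412))
[[-0.959, -0.283, -0.001], [-0.283, 0.959, 0.001], [0.0, 0.002, -1.0]]
[-595.9  640.6   91.7]
[-439.1  351.1  131.3]
[-447.3  253.3  131.1]
```

step_arm(targets=[[[0,0,0],[-45,65,0],-1],[[0,0,0.08],[-90,130,0],-1],[[0,0,0.16],[-90,130,0],-1],[[0,0,0.16],[-132,172,0],-1],[[0,0,0.16],[-174,214,0],-1],[[0,0,0.16],[-216,256,0],-1],[[0,0,0.16],[-258,298,0],-1],[[0,0,0.16],[-300,340,0],-1],[[0,0,0.16],[-342,382,0],-1],[[0,0,0.16],[-384,424,0],-1],[[0,0,0.16],[-426,466,0],-1],[[0,0,0.16],[-468,508,0],-1],[[0,0,0.16],[-510,550,0],-1],[[0,0,0.16],[-552,600,0],-1],[[0,0,0.16],[-596,641,0],-1],[[0,0,0.16],[-596,641,0],-1],[[0,0,0.16],[-596,641,0],-1],[[0,0,0.16],[-596,641,0],-1]])

```text
time_s: 2.35
ee_pos: [0.5597, 0.2069, 0.4057]
tcp_rot: [0.001, -0.063, 0.998, 0.0]
ft_force: [-0.4, -0.0, 0.5]
width: -0.0001
finger_force: 0.0
```

Run:
```python
from h import *; from plant import *
s=observe(); f=grab_frame('wrist'); print(s['time_s'],s['ee_pos'],s['width'],T(s).round(3).tolist())
W=np.eye(4);W[:3,:3]=T(s);W[:3,3]=s['ee_pos'];P=W@f['tool_from_camera']; print(f['tool_from_camera'].round(3).tolist(),P.round(3).tolist())
np.savez('w1.npz',P=P,**f); im=f['pixels'][:,:,::-1].copy()
for p in [(.547,.2065,.063),(.56,.208,.067),(.5375,.2655,.07)]:
    u,v=proj(f,p,P); print(u,v); cv2.drawMarker(im,(int(u),int(v)),(0,0,255),0,8)
cv2.imwrite('pics/w1.png',im)
```

```text
2.35 [0.55972098 0.20694404 0.40567977] -5.40571582793576e-05 [[-0.992, -0.126, 0.001], [-0.126, 0.992, 0.001], [-0.001, 0.001, -1.0]]
[[0.0, 0.946, 0.324, 0.084], [1.0, 0.0, -0.001, 0.001], [-0.001, 0.324, -0.946, 0.033], [0.0, 0.0, 0.0, 1.0]] [[-0.126, -0.938, -0.323, 0.476], [0.992, -0.119, -0.042, 0.198], [0.001, -0.326, 0.945, 0.373], [0.0, 0.0, 0.0, 1.0]]
255.1905786036733 156.12972519575746
255.04646117292884 170.04394202384452
317.2398806391014 155.71508827022183
```

View pics/w1.png

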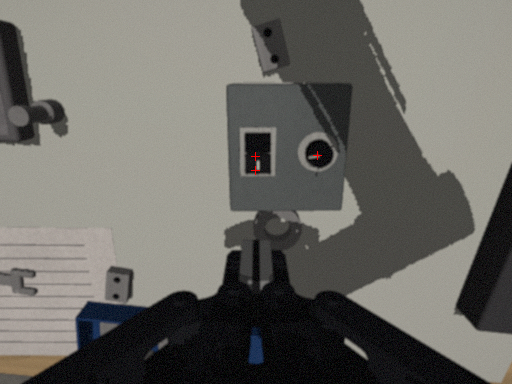

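The wrist view puts the rocker centre at about (258,154), with the white dash at (257,165) on the far half, and the dimmer at (319,153). This matches my estimate to within about 2 mm, so I'm pressing.

step_arm(targets=[[[0,0,0],[0,1,50],-1],[[0,0,0],[0,1,100],-1],[[0,0,0],[0,1,140],-1],[[0,0,0],[0,1,150],-1],[[0,0,0],[0,1,155],-1],[[0,0,0],[0,1,158],-1],[[0,0,0],[0,1,161],-1],[[0,0,0],[0,1,163],-1],[[0,0,0],[0,1,165],-1],[[0,0,0],[0,1,167],-1],[[0,0,0],[0,1,168],-1],[[0,0,0],[0,1,169],-1]])

```text
time_s: 3.9
ee_pos: [0.5603, 0.2091, 0.2365]
tcp_rot: [0.001, -0.063, 0.998, 0.0]
ft_force: [0.1, 0.2, 8.7]
width: 0.0001
finger_force: 4.3
```

step_arm(targets=[[[0,0,0],[0,0,1],-1],[[0,0,0],[0,0,1.5],-1],[[0,0,0],[0,0,1.5],-1]])

```text
time_s: 4.28
ee_pos: [0.5602, 0.2091, 0.2364]
tcp_rot: [0.001, -0.064, 0.998, 0.0]
ft_force: [-1.1, 0.7, 10.2]
width: 0.0001
finger_force: 5.8
```

step_arm(targets=[[[0,0,0],[0,0,-20],-1],[[0,0,0],[0,0,-70],-1],[[0,0,0],[0,0,-130],-1],[[0,0,0.05],[18,-52,-150],-1],[[0,0,0.05],[36,-104,-150],-1],[[0,0,0.05],[54,-156,-150],-1],[[0,0,0.05],[72,-208,-150],-1],[[0,0,0.05],[90,-260,-150],-1],[[0,0,0.05],[109,-312,-150],-1],[[0,0,0.05],[109,-312,-150],-1],[[0,0,0.05],[109,-312,-150],-1],[[0,0,0.05],[109,-312,-150],-1]])

```text
time_s: 5.78
ee_pos: [0.4915, -0.1135, 0.384]
tcp_rot: [-0.0, -0.039, 0.999, 0.0]
ft_force: [0.1, -0.6, 0.1]
width: -0.0001
finger_force: 0.0
```

Run:
```python
from h import *; from plant import *
s=observe(); f=grab_frame('wrist'); t=grab_frame('scene'); tp=grab_frame('top'); print(s['time_s'],s['ee_pos'],T(s).round(3).tolist())
W=np.eye(4);W[:3,:3]=T(s);W[:3,3]=s['ee_pos'];P=W@f['tool_from_camera']
np.savez('w2.npz',P=P,**f); im=f['pixels'][:,:,::-1].copy()
for p in [(.4915,-.114,.04),(.527,-.2055,.04)]:
    u,v=proj(f,p,P); print(u,v); cv2.drawMarker(im,(int(u),int(v)),(0,0,255),0,8)
b=cv2.resize(t['pixels'][225:300,305:390,::-1],(384,340)); a=cv2.resize(tp['pixels'][180:245,95:160,::-1],(340,340))
c=np.zeros((384+0,512+0,3),np.uint8); im=cv2.resize(im,(460,345))
cv2.imwrite('pics/w2.png',np.vstack([np.hstack([im,np.zeros((345,4,3),np.uint8),cv2.resize(b,(320,345))])]))
blobs(f,(100,20,420,230),50,.04,60,8000,P)
```

```text
5.775 [ 0.49146181 -0.11347328  0.38399597] [[-0.997, -0.078, -0.001], [-0.078, 0.997, 0.0], [0.001, 0.0, -1.0]]
253.63252151878268 168.99332089754074
162.49008364116534 195.52372164067594
px 198.5 222.0 world [ 0.5541 -0.1679] size mm [16.2 32.3] ang 4.5
px 268.5 219.5 world [ 0.5454 -0.0937] size mm [21.9 86.1] ang 4.5
px 165.5 189.5 world [ 0.5205 -0.2023] size mm [35.7 36.3] ang 88.3
px 255.5 163.5 world [ 0.4859 -0.1128] size mm [23.6 59. ] ang 4.5
```

View pics/w2.png

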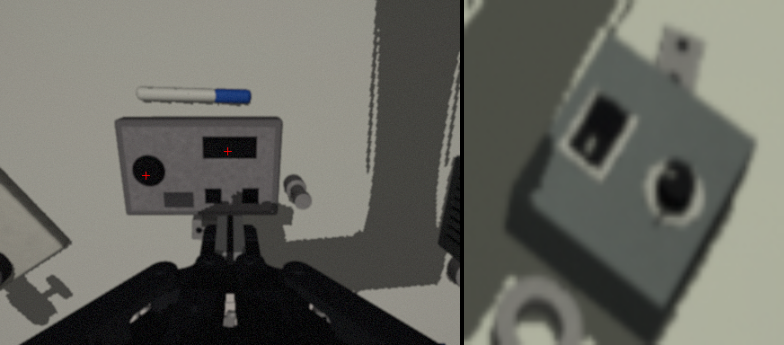

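The wrist view shows the pad with the bar key at about (230,148) and the round key at (148,171) in the left panel. Both lie within 5 mm of my estimate. I'll confirm the rocker by depth before I push the bar.

Run:
```python
from h import *; from plant import *
def hz(f,p):
    u,v=proj(f,p); u,v=int(round(u)),int(round(v)); o=[]
    for a in range(u-2,u+3):
        for b in range(v-1,v+2):
            d=f['depth'][b,a]
            if d>0:
                c=np.array([(a-f['cx'])/f['fx']*d,-(b-f['cy'])/f['fy']*d,-d]); o.append((f['pose'][:3,:3]@c+f['pose'][:3,3])[2])
    return round(float(np.median(o))*1e3,1)
for n in ('top','scene'):
    a=dict(np.load(n+'.npz')); b=grab_frame(n)
    for k,p in dict(near=(.532,.205,.065),far=(.561,.209,.065),boxtop=(.547,.236,.058)).items(): print(n,k,hz(a,p),hz(b,p))
    print(a['pixels'].mean(),b['pixels'].mean())
```

```text
top near 64.8 602.6
top far 68.7 588.1
top boxtop 58.5 595.8
92.8543718126085 101.13331943088107
scene near 62.9 67.2
scene far 67.1 62.9
scene boxtop 57.1 56.9
89.84549119737413 92.78461371527777
```

The rocker is over: the near half went from 63 to 67 mm and the far half from 67 to 63 mm. Next is the bar key.

step_arm(targets=[[[0,0,0],[2.5,0,50],-1],[[0,0,0],[2.5,0,100],-1],[[0,0,0],[2.5,0,145],-1],[[0,0,0],[2.5,0,160],-1],[[0,0,0],[2.5,0,166],-1],[[0,0,0],[2.5,0,169],-1],[[0,0,0],[2.5,0,171],-1],[[0,0,0],[2.5,0,173],-1],[[0,0,0],[2.5,0,174],-1],[[0,0,0],[2.5,0,175],-1],[[0,0,0],[2.5,0,176],-1]])

```text
time_s: 7.4
ee_pos: [0.4892, -0.1145, 0.2087]
tcp_rot: [0.001, -0.038, 0.999, -0.0]
ft_force: [2.8, -0.3, 3.6]
width: 0.0002
finger_force: 1.4
```

step_arm(targets=[[[0,0,0],[0,0,1],-1],[[0,0,0],[0,0,2],-1],[[0,0,0],[0,0,2],-1]])

```text
time_s: 7.78
ee_pos: [0.4892, -0.1145, 0.2084]
tcp_rot: [0.001, -0.039, 0.999, -0.0]
ft_force: [-3.0, 2.8, 13.6]
width: -0.0001
finger_force: 6.7
```

step_arm(targets=[[[0,0,0],[0,0,-15],-1],[[0,0,0],[0,0,-60],-1],[[0,0,0],[-14,-46,-60],-1],[[0,0,0],[-29,-93,-60],-1],[[0,0,0],[-29,-93,-60],-1],[[0,0,0],[-29,-93,-60],-1]])

```text
time_s: 8.52
ee_pos: [0.5245, -0.2051, 0.2655]
tcp_rot: [-0.001, -0.038, 0.999, 0.0]
ft_force: [-1.5, -0.6, -0.6]
width: -0.0001
finger_force: 0.0
```

Run:
```python
from h import *; from plant import *
s=observe(); print(s['ee_pos'])
f=grab_frame('scene'); a=dict(np.load('scene.npz'))
def hm(f):
    v,u=np.mgrid[0:384,0:512]; d=f['depth']; c=np.stack([(u-f['cx'])/f['fx']*d,-(v-f['cy'])/f['fy']*d,-d],-1); return c@f['pose'][:3,:3].T+f['pose'][:3,3]
A,B=hm(a),hm(f)
for n,p in dict(bar=(.49,-.114,.037),bar2=(.491,-.13,.037),housing=(.515,-.118,.032),round=(.527,-.2055,.04)).items():
    u,v=map(lambda t:int(round(t)),proj(f,p)); print(n,[np.median(X[v-1:v+2,u-1:u+2,2]).round(4) for X in (A,B)])
W=np.eye(4);W[:3,:3]=T(s);W[:3,3]=s['ee_pos']
w=grab_frame('wrist'); P=W@w['tool_from_camera']; cv2.imwrite('pics/w3.png',w['pixels'][:,:,::-1]); cv2.imwrite('pics/s3.png',cv2.resize(f['pixels'][120:240,170:330,::-1],(640,480)))
blobs(f,(212,150,290,212),45,.037)
```

```text
[ 0.52445983 -0.20506848  0.26546969]
bar [np.float64(0.0405), np.float64(0.0346)]
bar2 [np.float64(0.0385), np.float64(0.0355)]
housing [np.float64(0.0331), np.float64(0.0333)]
round [np.float64(0.0399), np.float64(0.0397)]
px 235.1 181.4 world [ 0.5638 -0.1686] size mm [19.1 36.7] ang 0.7
px 241.0 194.0 world [ 0.5841 -0.1288] size mm [ 41.3 189.4] ang 13.4
px 265.7 178.7 world [ 0.493  -0.1118] size mm [20.2 53. ] ang 4.8
px 235.1 168.2 world [ 0.5301 -0.2042] size mm [30.9 34.6] ang 77.8
px 237.5 153.0 world [ 0.4833 -0.2419] size mm [24.1 33.8] ang 45.0
```

View pics/s3.png

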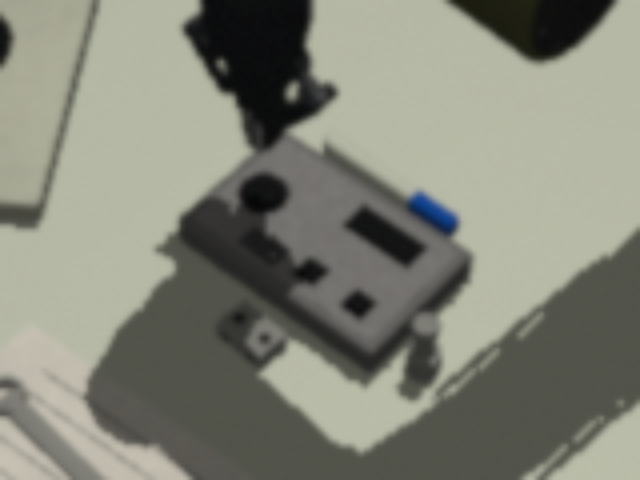

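The bar key is down at about 35 mm (crop (385,235)) and the pad hasn't moved. The round key at (263,193) is still up at 40 mm, so I'll press it now.

step_arm(targets=[[[0,0,0],[0,0,30],-1],[[0,0,0],[0,0,46],-1],[[0,0,0],[0,0,51],-1],[[0,0,0],[0,0,54],-1],[[0,0,0],[0,0,56],-1],[[0,0,0],[0,0,58],-1],[[0,0,0],[0,0,59],-1],[[0,0,0],[0,0,60],-1],[[0,0,0],[0,0,60],-1]])

```text
time_s: 9.75
ee_pos: [0.5251, -0.205, 0.2084]
tcp_rot: [0.001, -0.039, 0.999, -0.0]
ft_force: [-6.4, 4.4, 12.5]
width: 0.0001
finger_force: 6.1
```

step_arm(targets=[[[0,0,0],[0,0,-1],-1],[[0,0,0],[0,0,-15],-1],[[0,0,0],[0,0,-70],-1],[[0,0,0],[0,0,-130],-1],[[0,0,0],[40,40,-150],-1],[[0,0,0],[80,90,-150],-1],[[0,0,0],[80,90,-150],-1],[[0,0,0],[80,90,-150],-1],[[0,0,0],[80,90,-150],-1]])

```text
time_s: 10.88
ee_pos: [0.4387, -0.1219, 0.3559]
tcp_rot: [-0.001, -0.038, 0.999, -0.0]
ft_force: [-0.1, 0.7, 0.4]
width: 0.0002
finger_force: 0.0
```

Run:
```python
from h import *; from plant import *
s=observe(); print(s['time_s'],s['ee_pos'],s['ft_force'])
f=grab_frame('scene'); a=dict(np.load('scene.npz'))
def hm(f):
    v,u=np.mgrid[0:384,0:512]; d=f['depth']; c=np.stack([(u-f['cx'])/f['fx']*d,-(v-f['cy'])/f['fy']*d,-d],-1); return c@f['pose'][:3,:3].T+f['pose'][:3,3]
A,B=hm(a),hm(f)
for n,p in dict(near=(.532,.205,.065),far=(.561,.209,.065),bar=(.49,-.114,.037),round=(.527,-.2055,.04),sl=(.549,-.0845,.037),sr=(.553,-.129,.037)).items():
    u,v=map(lambda t:int(round(t)),proj(f,p)); print(n,[np.median(X[v-1:v+2,u-1:u+2,2]).round(4) for X in (A,B)])
```

```text
10.875 [ 0.43873785 -0.1219361   0.35594017] [-0.06251893  0.68551208  0.40808172]
near [np.float64(0.0625), np.float64(0.0655)]
far [np.float64(0.0673), np.float64(0.0645)]
bar [np.float64(0.0405), np.float64(0.0353)]
round [np.float64(0.0399), np.float64(0.0399)]
sl [np.float64(0.0369), np.float64(0.0367)]
sr [np.float64(0.037), np.float64(0.0355)]
```

Run:
```python
from h import *; from plant import *
a=dict(np.load('scene.npz')); F=[grab_frame('scene') for _ in range(6)]
def z(f,p):
    u,v=map(lambda t:int(round(t)),proj(f,p)); o=[]
    for b in range(v-1,v+2):
        for c in range(u-2,u+3):
            d=f['depth'][b,c]; o.append((f['pose'][:3,:3]@[(c-f['cx'])/f['fx']*d,-(b-f['cy'])/f['fy']*d,-d]+f['pose'][:3,3])[2])
    return np.median(o)
for n,p in dict(near=(.532,.205,.065),far=(.561,.209,.065),sl=(.551,-.083,.037),sr=(.554,-.128,.037)).items(): print(n,round(z(a,p),4),np.round([z(f,p) for f in F],4))
```

```text
near 0.0629 [0.0677 0.0668 0.0674 0.0671 0.065  0.0657]
far 0.0671 [0.0632 0.0636 0.0631 0.0632 0.0623 0.0629]
sl 0.0369 [0.0371 0.037  0.0344 0.0346 0.036  0.037 ]
sr 0.0354 [0.0352 0.0363 0.0371 0.0368 0.0346 0.0361]
```

```bash
python3 -c "
from plant import *
print(hand_in())"
```

```text
the job is handed in; nothing more can be done
None
```

I turned the ring light on, locked the bar key in, pressed the round key fully and let it spring back. Camera depth readings confirmed all three, and I handed the job in at about 11 s; no verdict was returned.

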